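Load the sharpening-stone carrier and hold it up level

ROBOT

A 6-joint arm with a two-finger parallel gripper is mounted at the origin on the work surface. World frame = base frame: x ahead of the robot, y to its left, z up, the work surface at z = 0. Lengths are in m, angles in rad, forces in N, time in s.
With the tool pointing down it reaches from about 0.25 to 0.8 m from the base axis. Payload 3.9 kg.
Tool frame: the origin (TCP) lies midway between the tips of the shut fingers; the grasp point (between the pads) lies behind it (ctrl.grasp_offset is the x of the grasp point in the tool frame, in m); x points along the fingers, y is the direction in which the jaws open and shut, and the axes are right-handed (so a half turn about x gives the same grasp; the last joint's range is limited). The gripper opens to 85 mm and grips with 20 to 120 N. Pads are 22 mm wide; open, the fingers measure 114 mm over their backs; the gripper's body (76 mm by 85 mm) begins 54 mm behind the grasp point. The pads swing forward as they close: fully open they stand 13 mm farther back than shut.
Start: joints at [1.348, 0.26, -0.138, 1.173, 0, 1.571], TCP at [0.116, 0.512, 0.231] pointing down, gripper open.
Joint ranges: [-2.78, 2.78], [-0.83, 1.72], [-1.28, 1.37], [-1.9, 2.12], [-1.57, 1.48], [-3.14, 3.14]. Speed limits (rad/s): [2.57, 2.57, 3.14, 3.14, 3.14, 3.14].

INTERFACE

Orientations are given as a rotation vector (axis times angle).
In Python, from rig import telemetry, capture, workorder, ctrl gives the robot as it stands.
- The arm moves only by the tool play_rows, never from a script. Its argument "commands" is text: rows parted by semicolons, each of 5 numbers parted by spaces: the shift along the tool's x, y, z in m, then the turn about the tool's x in degrees, then the opening, from 0 (shut) to 1 (fully open). A call has 1 to 10 rows; each row shifts and turns the commanded pose from where the row before left it, along the tool's axes as they then stand; what a row does not reach is not made up. A row lasts 1/8 s, in which the tool goes at most 62.5 mm and 10.7 degrees, less where a joint would pass 70% of its speed; a pose out of reach is approached as far as the arm can. A call with a gripper value outside its range is refused whole. The fingers move at their own pace and stop on an object; "force" is the grip in N (left out, the last holds). Time passes only in rows, so rows that do not move let the fingers close. It gives the time, the measured TCP pose, the force and the opening at its end, in the units of the state.
- telemetry.read_state(): the state, without advancing time (a new reading comes with each control period).
- capture(name): name is "side" or "top"; returns a dict with "color" (480x640x3 uint8, blue, green, red), "range_z" (480x640 float32, m along the optical axis (not along the pixel's ray), 0 where there is no reading), "intrinsics" (3x3 intrinsics, pixels), "dist" ([k1, k2, p1, p2, k3] as OpenCV has them; the pictures are not rectified), "R" (3x3) and "t" (3): a world point X has camera coordinates R X + t. Camera axes: x right, y down, z forward; pixel columns grow to the right and rows downward; lengths in m; the calibration is good to about 2 mm. A picture is of the moment at which its call begins.
- workorder.close_job(): hands the job in, once; it reports no verdict.
The state is a dict: "time_s": time; "joints": joint angles; "joint_vel": joint speeds; "joint_efforts": joint torques, N m; "position": TCP position; "tcp_rot": TCP orientation; "wrist_force": force on the tool from outside, world axes, zero at the start; "ft_torque": the same for the moment, N m; "finger_gap": finger opening in m.
Only numpy, scipy, OpenCV 4.12 (cv2) and the standard library are available. Lean on these libraries where they do the work, as an engineer would, in place of code of your own. Each camera call takes 0.05 s, during which the arm holds its last target. There are 200 camera calls.

TASK

Set the loose sharpening stone flat and square in the empty pocket of the wooden carrier while the carrier stands on the bench, and let go of it; then lift the carrier by its handle without tipping it, and finish while holding it level and still in the gripper, a hand's breadth (80 mm) or more clear of the bench, both stones still seated. Do not put it down or let go at the end, and leave the other things on the bench where they are.

Things in the scene. Friction and masses are not known exactly. Their poses are not given: they have to be found in the camera images.
- stone_center (a point): the loose sharpening stone to be loaded: a plain grey flat block, 100 mm long (its x axis), 45 mm wide (y), 30 mm high (z), 0.18 to 0.26 kg, lying flat on the bench to the right of the carrier; this point is its centre, 15 mm above its underside
- stone2_center (a point): an identical grey stone, already seated in the carrier's other pocket, where it must stay; this point is its centre, 15 mm above its underside, axes as for the loose stone
- carrier: the loose dark wooden carrier, standing on the bench, at any yaw: base board 120 mm (x) by 222 mm (y), 8 mm thick, 0.29 to 0.43 kg empty, with two shallow rectangular pockets side by side along y and a bridge handle between them; 122 mm high overall. Origin at the centre of its underside; z up
- pocket_empty (a point): centre of the floor of the empty pocket, 78 mm from the carrier's middle on its -y side, 8 mm above the carrier's underside. Pocket 104 mm (x) by 49 mm (y), 2 mm play all round a stone; its walls are 8 mm thick and rise 7 mm above the floor, so a seated stone stands 23 mm proud of them and its centre is 15 mm above this point. Axes as the carrier's; the stone's long side goes along x, either way round
- pocket_full (a point): centre of the floor of the other, occupied pocket, on the carrier's +y side; otherwise as pocket_empty
- handle (a point): centre of the handle bar, half-way up it, 110 mm above the carrier's underside and over its middle, so the loaded carrier balances here. The bar lies along the carrier's x, 120 mm long, 18 mm thick (y), 24 mm high; it is carried by two 18 mm posts (16 mm along x) centred 52 mm either side of the middle, leaving an opening 88 mm wide (x) and 90 mm high under the bar
- slip: bystander: small grey slip stone, 60 x 26 x 12 mm, lying flat between the loose stone and the carrier (too small to be the stone wanted); origin at the centre of its underside
- offcut: bystander: wooden board offcut, 150 x 60 x 22 mm, lying flat behind the task's things; origin at the centre of its underside
- mallet: bystander: wooden carpenter's mallet lying on its side, head 90 x 60 x 60 mm, 250 mm long; origin on the bench under its middle
- driver: bystander: screwdriver with an orange handle, lying between the robot and the loose stone; origin at the underside of its middle
- plane: bystander: small blue and steel block plane, 165 x 50 x 65 mm high, to the robot's right; origin at the centre of its underside
- glue: bystander: upright white glue bottle, diameter 64 mm, 170 mm high, to the robot's right; origin at the centre of its underside
- tape: bystander: black tape measure standing on edge, 72 x 40 x 70 mm high, to the robot's left; origin at the centre of its underside

How it is judged:
By the outcome, as a careful person would: the job done as asked, in the order asked, and still so for the second after the job is handed in, while the arm keeps its last pose, push and grip.
It also fails if it takes over 61 s, if anything falls off the work surface, if the arm or the gripper's body presses on something with over 40 N, if the wrist force passes 120 N, or if a joint passes its speed limit or range.

## Working session

There is one attempt and no reset: what is moved stays moved. The work goes in short steps, Python scripts to look and compute and a tool call to move; the robot and the scene stay as the last step left them, time stands still between calls to the robot, and variables do not carry over. Pictures are saved under pics/ and viewed, about 8 in all and at most 12, crops included, and the job is handed in when it is done.

Besides the shell and the picture viewer there is one more tool, called after ">>>" by a JSON object that holds its "api" and its "payload". play_rows: Moves the arm, as the interface text tells. Its arguments: {"type":"object","properties":{"commands":{"type":"string"},"force":{"type":"number"}},"required":["commands"]}

```bash
ls; mkdir -p pics; python3 - <<'E'
from rig import telemetry, capture, ctrl
import cv2,numpy as np
print(telemetry.read_state()); print(ctrl.grasp_offset)
for n in("top","side"):
    c=capture(n); cv2.imwrite(f"pics/{n}0.png",c["color"]); np.savez(f"pics/{n}0.npz",**c)
    print(n,c["intrinsics"].tolist(),c["dist"],c["R"].tolist(),c["t"],(c["range_z"]>0).mean())
E
```

```text
pics
{'time_s': 0.0, 'joints': array([ 1.34798358e+00,  2.60673194e-01, -1.39382848e-01,  1.17264325e+00,
       -1.26958190e-06,  1.57080758e+00]), 'joint_vel': array([-0.00110863, -0.00117326, -0.0015475 ,  0.00116406, -0.00093718,
       -0.00126903]), 'joint_efforts': array([ 7.98772890e-04, -4.05680966e+01,  2.53919685e+01,  1.89257419e-02,
       -3.36728465e-05, -8.03900775e-06]), 'position': array([0.11586514, 0.5113754 , 0.23046532]), 'tcp_rot': array([ 0.17345718,  1.56391746, -0.17643318]), 'wrist_force': array([-0.72762871, -0.74957152, -0.19266968]), 'ft_torque': array([-0.01952735, -0.01024094, -0.01088965]), 'finger_gap': 0.085324433296414}
-0.0187
top [[504.65706192891605, 0.0, 321.3981510633031], [0.0, 504.65706192891605, 239.93620811140696], [0.0, 0.0, 1.0]] [0.02426074 0.         0.         0.         0.        ] [[0.0026531621476556227, -0.999942996094123, -0.010342402667026207], [-0.9882215038767733, -0.0010393071047280333, -0.15302672680375184], [0.15300725475004867, 0.01062658943644312, -0.988167928841451]] [-0.00942226  0.57461233  1.56668762] 0.9958756510416666
side [[529.0605029642561, 0.0, 318.7555520053354], [0.0, 529.0605029642561, 240.87562455137495], [0.0, 0.0, 1.0]] [0.02151287 0.         0.         0.         0.        ] [[0.7577164895010102, -0.6525470456844666, 0.006933592628609787], [-0.3724350240353063, -0.4411352750194377, -0.8165119852184326], [0.5358711360113416, 0.6161022823379247, -0.5772868466264537]] [-0.44980919  0.26616744  1.28110771] 0.996083984375
```

View pics/top0.png

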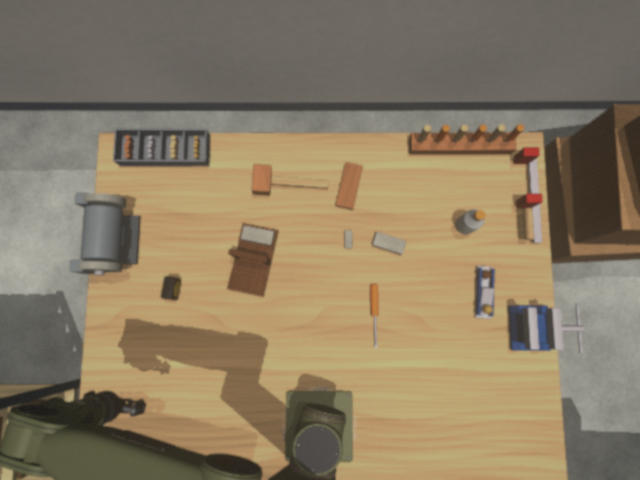

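View pics/side0.png

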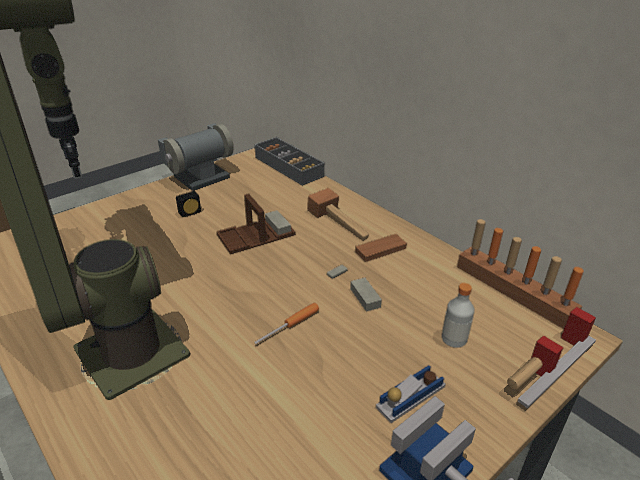

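The top view shows the carrier at about (253,260), with its full pocket on the far side (257,235) and its empty pocket near (248,280). The loose stone is at (389,243), the slip at (348,239), the driver at (375,310) and the plane at (485,290). The side view agrees.

```bash
cat > h.py <<'E'
import numpy as np,cv2
def cloud(c):
    K,d=c["intrinsics"],c["dist"]; v,u=np.mgrid[0:480,0:640]
    n=cv2.undistortPoints(np.stack([u,v],-1).reshape(-1,1,2).astype(float),K,d).reshape(-1,2)
    z=c["range_z"].reshape(-1).astype(float)
    P=np.c_[n*z[:,None],z]
    W=(P-c["t"])@c["R"]; W[z==0]=np.nan
    return W.reshape(480,640,3)
def px(c,X):
    r,_=cv2.Rodrigues(c["R"]); return cv2.projectPoints(np.array(X,float).reshape(-1,1,3),r,c["t"],c["intrinsics"],c["dist"])[0].reshape(-1,2)
def rect(W,ctr,rad,z0,z1):
    p=W.reshape(-1,3); p=p[np.isfinite(p[:,0])]
    m=(np.hypot(p[:,0]-ctr[0],p[:,1]-ctr[1])<rad)&(p[:,2]>z0)&(p[:,2]<z1); p=p[m]
    (x,y),(w,h),a=cv2.minAreaRect(p[:,:2].astype(np.float32)*1000)
    if w<h: w,h,a=h,w,a+90
    return f"n{len(p)} c=({x:.1f},{y:.1f}) mean=({p[:,0].mean()*1e3:.1f},{p[:,1].mean()*1e3:.1f}) LxW={w:.1f}x{h:.1f} long-axis={(a+90)%180-90:.1f}deg zmed={np.median(p[:,2])*1e3:.1f}"
E
python3 - <<'E'
from h import *
for n in("top","side"):
    c=dict(np.load(f"pics/{n}0.npz")); W=cloud(c)
    if n=="top": s=W[243,389];k=W[252,252];sl=W[239,348];print(s,k,sl,W[235,257],W[280,248])
    print(n,"stone",rect(W,s,.075,.022,.04))
    print(n,"slip",rect(W,sl,.05,.006,.02))
    print(n,"handle",rect(W,k,.1,.1,.14))
    print(n,"stone2",rect(W,W0 if n=="side" else W[235,257],.09,.032,.045))
    if n=="top": W0=W[235,257]
    print(n,"carrier all",rect(W,k,.16,.006,.03), )
E
```

```text
[ 0.56694369 -0.22521752  0.03102284] [0.54000147 0.2175918  0.00990445] [ 0.5819309  -0.09437414  0.01745653] [0.59173182 0.1989006  0.0360664 ] [0.44903519 0.2284042  0.00926725]
top stone n438 c=(569.6,-225.6) mean=(569.5,-225.9) LxW=99.8x46.3 long-axis=71.9deg zmed=30.8
top slip n206 c=(581.8,-90.9) mean=(583.9,-95.7) LxW=94.0x85.9 long-axis=47.6deg zmed=10.7
top handle n256 c=(517.8,213.8) mean=(517.2,213.3) LxW=119.4x18.4 long-axis=78.4deg zmed=122.2
top stone2 n403 c=(569.9,198.8) mean=(592.9,198.8) LxW=108.6x92.9 long-axis=78.4deg zmed=39.1
top carrier all n2111 c=(541.8,217.3) mean=(511.1,217.3) LxW=316.6x311.3 long-axis=87.1deg zmed=10.3
side stone n465 c=(564.6,-225.6) mean=(561.8,-228.9) LxW=105.5x48.5 long-axis=72.1deg zmed=29.2
side slip n137 c=(584.8,-89.1) mean=(577.8,-96.4) LxW=67.8x55.2 long-axis=48.4deg zmed=11.5
side handle n218 c=(512.9,215.2) mean=(508.4,206.6) LxW=130.6x20.3 long-axis=77.4deg zmed=119.4
side stone2 n280 c=(566.2,201.9) mean=(584.6,196.3) LxW=107.8x98.7 long-axis=82.7deg zmed=37.8
side carrier all n1199 c=(526.3,247.8) mean=(491.7,211.9) LxW=264.4x249.6 long-axis=70.7deg zmed=10.7
```

```bash
cat >> h.py <<'E'
from scipy.spatial.transform import Rotation as Ro
def plan(s,target,yaw):
    """tool-frame shift in mm and turn about tool x (deg) so TCP->target (m) & tool y along world heading yaw mod 180"""
    R=Ro.from_rotvec(s["tcp_rot"]).as_matrix()
    cur=np.degrees(np.arctan2(R[1,1],R[0,1]))
    d=R.T@(np.array(target)-s["position"])
    t=-((yaw-cur+90)%180-90)  # tool x points down
    print("tilt",np.round(R[:,0],4),"yaw y",round(cur,2),"shift mm",np.round(d*1e3,1),"turn",round(t,2))
E
python3 - <<'E'
from h import *; from rig import telemetry
s=telemetry.read_state(); plan(s,(.5695,-.2258,.231),-18.1)
R=Ro.from_rotvec(s["tcp_rot"]).as_matrix(); print(R)
E
```

```text
tilt [-4.0e-04 -1.8e-03 -1.0e+00] yaw y 77.23 shift mm [   0.7 -618.7  605.3] turn -84.67
[[-3.73468605e-04  2.20994011e-01  9.75275093e-01]
 [-1.81308357e-03  9.75273409e-01 -2.20994324e-01]
 [-9.99998287e-01 -1.85078969e-03  3.64466116e-05]]
```

```bash
cat >> h.py <<'E'
def rows(s,target,turn,n):
    R=Ro.from_rotvec(s["tcp_rot"]).as_matrix(); st=(np.array(target)-s["position"])/n; dt=turn/n
    for i in range(n):
        d=R.T@st; print(*np.round(d,4),round(dt,2),end=" ; "); R=R@Ro.from_euler("x",dt,degrees=True).as_matrix()
    print()
E
python3 - <<'E'
from h import *; from rig import telemetry
s=telemetry.read_state(); rows(s,(.5695,-.2258,.231),95.33,20)
E
```

```text
0.0 -0.0309 0.0303 4.77 ; 0.0 -0.0283 0.0327 4.77 ; 0.0 -0.0255 0.035 4.77 ; 0.0 -0.0225 0.037 4.77 ; 0.0 -0.0194 0.0387 4.77 ; 0.0 -0.0161 0.0402 4.77 ; 0.0 -0.0127 0.0414 4.77 ; 0.0 -0.0092 0.0423 4.77 ; 0.0 -0.0056 0.0429 4.77 ; 0.0 -0.0021 0.0432 4.77 ; 0.0 0.0015 0.0433 4.77 ; 0.0 0.0051 0.043 4.77 ; 0.0 0.0087 0.0424 4.77 ; 0.0 0.0122 0.0415 4.77 ; 0.0 0.0156 0.0404 4.77 ; 0.0 0.0189 0.0389 4.77 ; 0.0 0.0221 0.0372 4.77 ; 0.0 0.0251 0.0353 4.77 ; 0.0 0.0279 0.0331 4.77 ; 0.0 0.0306 0.0306 4.77 ;
```

>>> {"api": "play_rows", "payload": {"commands": "0 -0.031 0.030 4.8 1; 0 -0.028 0.033 4.8 1; 0 -0.0255 0.035 4.8 1; 0 -0.0225 0.037 4.8 1; 0 -0.019 0.039 4.8 1; 0 -0.016 0.040 4.8 1; 0 -0.013 0.041 4.8 1; 0 -0.009 0.042 4.8 1; 0 -0.006 0.043 4.8 1; 0 -0.002 0.043 4.8 1", "force": 40}}

```text
time_s: 1.35
position: [0.3417, 0.1422, 0.2311]
tcp_rot: [0.828, 1.408, -0.828]
wrist_force: [1.6, -0.5, 0.4]
finger_gap: 0.0857
```

>>> {"api": "play_rows", "payload": {"commands": "0 0.0015 0.043 4.7 1; 0 0.005 0.043 4.7 1; 0 0.009 0.042 4.7 1; 0 0.012 0.0415 4.7 1; 0 0.0155 0.040 4.7 1; 0 0.019 0.039 4.7 1; 0 0.022 0.037 4.7 1; 0 0.025 0.035 4.7 1; 0 0.028 0.033 4.7 1; 0 0.031 0.031 4.7 1"}}

```text
time_s: 2.6
position: [0.5684, -0.2252, 0.2307]
tcp_rot: [1.436, 1.046, -1.436]
wrist_force: [0.5, 0.4, -0.5]
finger_gap: 0.0853
```

>>> {"api": "play_rows", "payload": {"commands": "0 0 0 0 1; 0 0 0 0 1"}}

```text
time_s: 2.85
position: [0.5673, -0.2236, 0.2306]
tcp_rot: [1.433, 1.049, -1.435]
wrist_force: [-0.2, -0.2, -0.3]
finger_gap: 0.0855
```

```bash
python3 - <<'E'
from h import *; from rig import telemetry
s=telemetry.read_state(); print(s["joints"],s["position"]);plan(s,(.5695,-.2258,.009),-18.1)
E
```

```text
[-3.75702963e-01  4.09569803e-01  8.23912154e-02  1.24579765e+00
  3.62328680e-04  1.50489981e+00] [ 0.56728811 -0.22363558  0.23056219]
tilt [-0.0019  0.0011 -1.    ] yaw y -17.75 shift mm [221.6   3.2   1.5] turn 0.35
```

>>> {"api": "play_rows", "payload": {"commands": "0.04 0.003 0.0015 0.3 1; 0.05 0 0 0 1; 0.05 0 0 0 1; 0.03 0 0 0 1; 0.02 0 0 0 1; 0.015 0 0 0 1; 0 0 0 0 1; 0 0 0 0 1"}}

```text
time_s: 3.85
position: [0.5711, -0.2264, 0.0273]
tcp_rot: [1.438, 1.042, -1.436]
wrist_force: [0.0, -0.2, 0.6]
finger_gap: 0.0854
```

```bash
python3 - <<'E'
from h import *; from rig import telemetry,capture
s=telemetry.read_state(); plan(s,(.5695,-.2258,.009),-18.1)
ims=[]
for n in("side","top"):
    c=capture(n); u,v=px(c,[.5695,-.2258,.03])[0].astype(int)
    ims.append(cv2.resize(c["color"][v-50:v+50,u-60:u+60],(480,400),interpolation=cv2.INTER_CUBIC))
cv2.imwrite("pics/g1.png",np.vstack(ims)[:600] if 0 else cv2.resize(np.hstack(ims),(800,333)))
E
```

```text
tilt [ 1.4e-03 -5.0e-04 -1.0e+00] yaw y -18.04 shift mm [18.3 -1.7 -0.1] turn 0.06
```

View pics/g1.png

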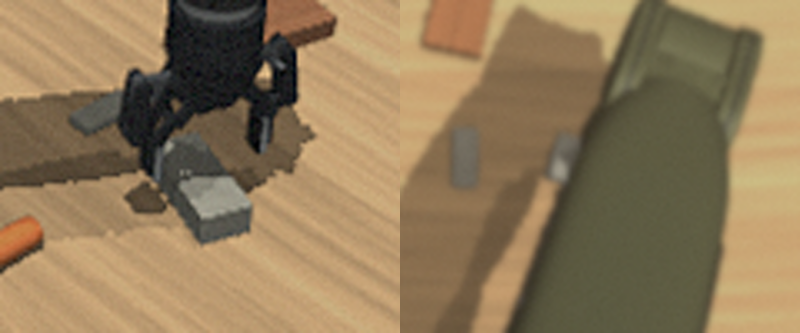

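The fingers straddle the stone across its width. The stone's near end is at about (225,208) and the fingers are at (150,170) and (262,150), so I lower and close.

>>> {"api": "play_rows", "payload": {"commands": "0.009 -0.0015 0 0 1; 0.009 0 0 0 1; 0 0 0 0 1; 0 0 0 0 0.6; 0 0 0 0 0.4; 0 0 0 0 0.3; 0 0 0 0 0.2; 0 0 0 0 0.2; 0 0 0 0 0.2; 0 0 0 0 0.2", "force": 50}}

```text
time_s: 5.2
position: [0.5694, -0.2261, 0.0087]
tcp_rot: [1.438, 1.042, -1.437]
wrist_force: [1.0, 0.3, 4.6]
finger_gap: 0.0438
```

>>> {"api": "play_rows", "payload": {"commands": "0 0 0 0 0; 0 0 0 0 0; 0 0 0 0 0; -0.01 0 0 0 0; -0.03 0 0 0 0; -0.04 0 0 0 0; -0.04 0 0 0 0; -0.04 0 0 0 0; -0.04 0 0 0 0; 0 0 0 0 0"}}

```text
time_s: 6.45
position: [0.5707, -0.2266, 0.2116]
tcp_rot: [1.439, 1.038, -1.434]
wrist_force: [0.9, 0.2, -2.3]
finger_gap: 0.0441
```

```bash
python3 - <<'E'
from h import *; from rig import telemetry
s=telemetry.read_state(); print(s["joints"],s["position"],s["finger_gap"],s["wrist_force"])
t=(.4411,.2293,s["position"][2]);plan(s,t,-11.6); rows(s,t,-6.4,10)
E
```

```text
[-3.78012755e-01  4.17376352e-01  4.53150840e-02  1.19284269e+00
 -1.22639083e-06  1.50806674e+00] [ 0.57066357 -0.22661679  0.2115886 ] 0.0440870744250343 [ 0.9411687   0.24154706 -2.2554311 ]
tilt [ 0.0055 -0.0022 -1.    ] yaw y -18.06 shift mm [  -1.7 -264.5 -393.3] turn -6.46
-0.0002 -0.0265 -0.0393 -0.64 ; -0.0002 -0.026 -0.0396 -0.64 ; -0.0002 -0.0256 -0.0399 -0.64 ; -0.0002 -0.0251 -0.0402 -0.64 ; -0.0002 -0.0247 -0.0405 -0.64 ; -0.0002 -0.0242 -0.0407 -0.64 ; -0.0002 -0.0238 -0.041 -0.64 ; -0.0002 -0.0233 -0.0413 -0.64 ; -0.0002 -0.0228 -0.0415 -0.64 ; -0.0002 -0.0224 -0.0418 -0.64 ;
```

>>> {"api": "play_rows", "payload": {"commands": "0 -0.0265 -0.0393 -0.6 0; 0 -0.026 -0.0396 -0.6 0; 0 -0.0256 -0.04 -0.6 0; 0 -0.025 -0.040 -0.7 0; 0 -0.0247 -0.0405 -0.7 0; 0 -0.0242 -0.0407 -0.7 0; 0 -0.0238 -0.041 -0.7 0; 0 -0.0233 -0.041 -0.6 0; 0 -0.0228 -0.0415 -0.6 0; 0 -0.0224 -0.0418 -0.6 0"}}

```text
time_s: 7.7
position: [0.4374, 0.2302, 0.2064]
tcp_rot: [1.354, 1.107, -1.361]
wrist_force: [0.7, 0.2, -3.0]
finger_gap: 0.0438
```

>>> {"api": "play_rows", "payload": {"commands": "0.03 0 0 0 0; 0.04 0 0 0 0; 0.04 0 0 0 0; 0.03 0 0 0 0; 0 0 0 0 0; 0 0 0 0 0; 0 0 0 0 0"}}

```text
time_s: 8.57
position: [0.4404, 0.23, 0.0695]
tcp_rot: [1.36, 1.105, -1.355]
wrist_force: [-0.6, -0.5, -1.7]
finger_gap: 0.0439
```

```bash
cat > look.py <<'E'
import sys; from h import *; from rig import telemetry,capture
s=telemetry.read_state(); print(s["position"],s["finger_gap"],s["wrist_force"]); plan(s,(.4411,.2293,.017),-11.6)
tag=sys.argv[1]; ims=[]
for n in("side","top"):
    c=capture(n); np.savez(f"pics/{tag}{n}.npz",**c); u,v=px(c,[.47,.22,.04])[0].astype(int)
    ims.append(cv2.resize(c["color"][v-75:v+75,u-50:u+50],(400,600),interpolation=cv2.INTER_CUBIC))
cv2.imwrite(f"pics/{tag}.png",np.hstack(ims))
E
python3 look.py p1
```

```text
[0.44044817 0.23004613 0.0695476 ] 0.043903866401679356 [-0.63727688 -0.49384741 -1.73159191]
tilt [ 0.0022  0.0012 -1.    ] yaw y -11.67 shift mm [52.5  0.7  0.7] turn -0.07
```

View pics/p1.png

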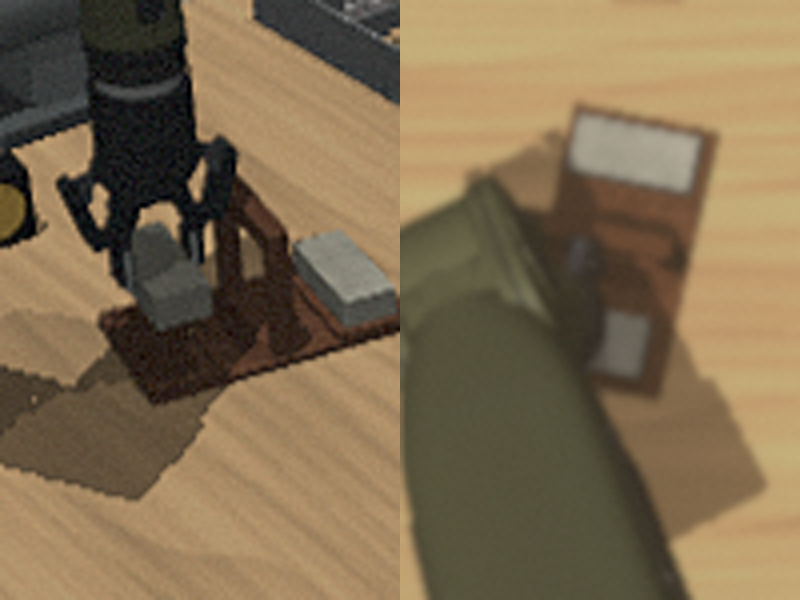

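The stone is held square over the empty pocket: stone end at (175,300) in the left crop and (625,345) in the right crop. I compare it with the seated stone in the carrier frame using depth.

```bash
cat > ext.py <<'E'
import sys; from h import *
H=np.array([.5175,.2137]); a=np.radians(78.4); ex=np.array([np.cos(a),np.sin(a)]); ey=np.array([ex[1],-ex[0]])
def ext(W,z0,z1,lab,y0,y1,x0=-.07,x1=.07):
    p=W.reshape(-1,3); p=p[np.isfinite(p[:,0])]; q=np.c_[(p[:,:2]-H)@ex,(p[:,:2]-H)@ey]
    m=(p[:,2]>z0)&(p[:,2]<z1)&(q[:,0]>x0)&(q[:,0]<x1)&(q[:,1]>y0)&(q[:,1]<y1); q=q[m]*1e3
    if len(q)<20: print(lab,"few",len(q)); return
    r=cv2.minAreaRect(q.astype(np.float32)); print(lab,len(q),"zmed",round(np.median(p[m][:,2])*1e3,1),"x'",np.round(np.percentile(q[:,0],[1,99]),1),"y",np.round(np.percentile(q[:,1],[1,99]),1),"rect",np.round(cv2.boxPoints(r),1).tolist())
if __name__=="__main__":
    tag=sys.argv[1]; z=float(sys.argv[2])
    for n in("top","side"):
        W=cloud(dict(np.load(f"pics/{tag}{n}.npz")))
        ext(W,.03,.046,n+" stone2",.03,.13); ext(W,z-.005,z+.005,n+" held",-.13,-.03,-.07,-.012); ext(W,.1,.14,n+" bar",-.02,.02)
E
python3 ext.py p1 .0905; python3 - <<'E'
from ext import *
for n in("top","side"):
    W=cloud(dict(np.load(f"pics/{n}0.npz"))); ext(W,.03,.046,n+" stone2",.03,.13); ext(W,.1,.14,n+" bar",-.03,.03);ext(W,.005,.02,n+" board",-.14,-.02,-.09,.09)
E
```

```text
top stone2 427 zmed 38.9 x' [-48.7  49.7] y [ 55.1 100.2] rect [[-49.900001525878906, 100.5], [-49.400001525878906, 54.0], [51.5, 55.099998474121094], [51.0, 101.5999984741211]]
top held 128 zmed 92.0 x' [-50.5 -15. ] y [-98.  -53.8] rect [[-51.20000076293945, -53.79999923706055], [-50.70000076293945, -98.4000015258789], [-13.600000381469727, -98.0999984741211], [-14.0, -53.400001525878906]]
top bar 203 zmed 122.5 x' [-58.9  49.9] y [-8.7  9.4] rect [[-59.400001525878906, -8.699999809265137], [57.900001525878906, -8.899999618530273], [58.0, 9.600000381469727], [-59.400001525878906, 9.699999809265137]]
side stone2 282 zmed 37.6 x' [-53.3  49.4] y [49. 95.] rect [[-55.70000076293945, 46.79999923706055], [55.099998474121094, 46.599998474121094], [55.099998474121094, 95.80000305175781], [-55.599998474121094, 95.9000015258789]]
side held 127 zmed 90.7 x' [-53.8 -13.5] y [-103.8  -59.9] rect [[-55.5, -102.30000305175781], [-14.399999618530273, -105.4000015258789], [-11.0, -59.400001525878906], [-52.099998474121094, -56.29999923706055]]
side bar 169 zmed 119.4 x' [-61.6  29.5] y [-14.9   3.
[... 627 characters left out ...]
694824219, -20.0], [-89.5999984741211, -139.5], [90.0, -139.39999389648438], [89.9000015258789, -19.899999618530273]]
side stone2 290 zmed 37.7 x' [-52.8  52.5] y [49.5 94.4] rect [[-55.0, 94.9000015258789], [-53.70000076293945, 47.70000076293945], [54.70000076293945, 50.599998474121094], [53.5, 97.69999694824219]]
side bar 218 zmed 119.4 x' [-63.2  62.1] y [-14.5   4.7] rect [[-64.9000015258789, 4.199999809265137], [-64.5, -16.100000381469727], [66.0, -13.699999809265137], [65.69999694824219, 6.599999904632568]]
side board 717 zmed 9.8 x' [-63.8  62.2] y [-116.   -20.6] rect [[-85.80000305175781, -125.0], [87.5, -128.0], [89.4000015258789, -21.200000762939453], [-84.0, -18.200000762939453]]
```

>>> {"api": "play_rows", "payload": {"commands": "0.015 -0.0017 -0.0012 0 0; 0.015 0 0 0 0; 0.012 0 0 0 0; 0 0 0 0 0; 0 0 0 0 0; 0 0 0 0 0"}}

```text
time_s: 9.43
position: [0.4385, 0.2313, 0.0269]
tcp_rot: [1.359, 1.106, -1.356]
wrist_force: [-0.3, -0.8, -3.1]
finger_gap: 0.0441
```

```bash
python3 look.py p2; python3 ext.py p2 .0495
```

```text
[0.43854267 0.23130944 0.02690635] 0.04413983394002345 [-0.29062613 -0.79295909 -3.07378918]
tilt [ 1.1e-03  6.0e-04 -1.0e+00] yaw y -11.67 shift mm [9.9 2.9 1.5] turn -0.07
top stone2 429 zmed 38.8 x' [-49.2  49.5] y [55.3 99.6] rect [[-50.79999923706055, 55.099998474121094], [50.099998474121094, 54.29999923706055], [50.5, 100.4000015258789], [-50.400001525878906, 101.19999694824219]]
top held 121 zmed 48.9 x' [-48.6 -15.8] y [-100.   -56.3] rect [[-49.599998474121094, -100.0999984741211], [-15.600000381469727, -100.30000305175781], [-15.399999618530273, -55.599998474121094], [-49.400001525878906, -55.5]]
top bar 248 zmed 123.1 x' [-58.4  52.8] y [-19.    9.7] rect [[-58.900001525878906, 9.800000190734863], [-58.900001525878906, -19.700000762939453], [55.70000076293945, -19.600000381469727], [55.599998474121094, 9.899999618530273]]
side stone2 290 zmed 37.6 x' [-53.   48.6] y [48.8 95.5] rect [[-55.0, 95.69999694824219], [-54.400001525878906, 47.099998474121094], [51.400001525878906, 48.29999923706055], [50.79999923706055, 96.80000305175781]]
side held 111 zmed 48.6 x' [-50.8 -12.4] y [-106.5  -56.5] rect [[-52.5, -106.80000305175781], [-12.600000381469727, -107.0999984741211], [-12.199999809265137, -52.79999923706055], [-52.099998474121094, -52.5]]
side bar 195 zmed 120.5 x' [-61.2  57.6] y [-19.2   4.9] rect [[-62.20000076293945, -17.5], [59.29999923706055, -22.600000381469727], [60.5, 4.0], [-61.099998474121094, 9.199999809265137]]
```

>>> {"api": "play_rows", "payload": {"commands": "0.003 0 0 0 0; 0.003 0 0 0 0; 0.003 0 0 0 0; 0 0 0 0 0; 0 0 0 0 0"}}

```text
time_s: 10.15
position: [0.4379, 0.231, 0.0172]
tcp_rot: [1.357, 1.106, -1.358]
wrist_force: [1.0, -1.1, -2.3]
finger_gap: 0.0442
```

>>> {"api": "play_rows", "payload": {"commands": "0.0007 0 0 0 0; 0 0 0 0 0; 0 0 0 0 0.6; 0 0 0 0 0.7; 0 0 0 0 0.7; 0 0 0 0 0.7"}}

```text
time_s: 10.9
position: [0.4381, 0.231, 0.0167]
tcp_rot: [1.358, 1.106, -1.357]
wrist_force: [0.7, 0.0, 0.5]
finger_gap: 0.0599
```

>>> {"api": "play_rows", "payload": {"commands": "-0.01 0 0 0 0.7; -0.03 0 0 0 0.7; -0.04 0 0 0 0.7; -0.04 0 0 0 0.8; -0.03 0 0 0 1; 0 0 0 0 1; 0 0 0 0 1"}}

```text
time_s: 11.78
position: [0.4376, 0.2308, 0.1664]
tcp_rot: [1.357, 1.106, -1.358]
wrist_force: [-0.2, 0.4, -0.7]
finger_gap: 0.0855
```

```bash
python3 look.py p3; python3 - <<'E'
from ext import *
for n in("top","side"):
    W=cloud(dict(np.load(f"pics/p3{n}.npz"))); ext(W,.03,.046,n+" stone2",.03,.13);ext(W,.03,.046,n+" stone1",-.13,-.03); ext(W,.1,.13,n+" bar",-.02,.02)
from rig import telemetry
s=telemetry.read_state(); plan(s,(.5155,.2153,.165),-11.6)
E
```

```text
[0.43758622 0.23083608 0.16639899] 0.08549705187155594 [-0.17335094  0.4346728  -0.74953403]
tilt [-3.e-04 -2.e-04 -1.e+00] yaw y -11.67 shift mm [149.4   3.8   0.8] turn -0.07
top stone2 430 zmed 38.8 x' [-49.   49.3] y [ 55.1 100.3] rect [[-50.0, 101.0999984741211], [-50.0, 54.20000076293945], [51.900001525878906, 54.20000076293945], [51.900001525878906, 101.0999984741211]]
top stone1 270 zmed 39.4 x' [-49.3  14.7] y [-100.3  -56.5] rect [[-49.70000076293945, -55.70000076293945], [-49.70000076293945, -100.69999694824219], [18.799999237060547, -100.69999694824219], [18.799999237060547, -55.70000076293945]]
top bar 194 zmed 121.9 x' [-58.8  59.1] y [-8.8  9.6] rect [[-59.29999923706055, 10.0], [-59.099998474121094, -9.100000381469727], [60.5, -8.199999809265137], [60.29999923706055, 10.899999618530273]]
side stone2 283 zmed 37.4 x' [-52.3  49.5] y [48.7 95.3] rect [[-53.29999923706055, 47.900001525878906], [53.599998474121094, 47.29999923706055], [53.900001525878906, 95.5], [-53.0, 96.0999984741211]]
side stone1 311 zmed 37.8 x' [-53.1  51.7] y [-106.4  -60.9] rect [[-54.20000076293945, -106.19999694824219], [55.20000076293945, -106.9000015258789], [55.5, -59.599998474121094], [-53.79999923706055, -58.900001525878906]]
side bar 224 zmed 119.5 x' [-63.4  59. ] y [-15.4   4.6] rect [[-65.5, 4.199999809265137], [-65.19999694824219, -16.299999237060547], [63.5, -14.5], [63.20000076293945, 6.099999904632568]]
tilt [-0.0021 -0.0011 -1.    ] yaw y -11.66 shift mm [ 0.3 80.  -0.9] turn -0.06
```

View pics/p3.png

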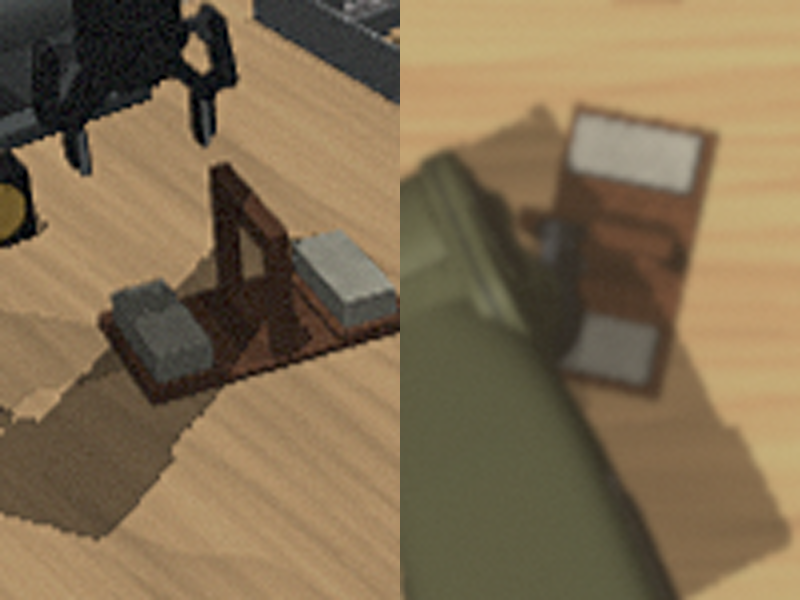

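The side crop shows both stones seated level in the carrier, at (160,330) and (345,275). Heights and extents in the carrier frame agree with a proper fit. Next I go to the handle.

>>> {"api": "play_rows", "payload": {"commands": "0 0.026 0 0 1; 0 0.027 0 0 1; 0 0.026 -0.0005 0 1; 0 0 0 0 1; 0.025 0 0 0 1; 0.025 0 0 0 1; 0.015 0 0 0 1; 0.010 0 0 0 1; 0 0 0 0 1; 0 0 0 0 1", "force": 100}}

```text
time_s: 13.12
position: [0.516, 0.2158, 0.0923]
tcp_rot: [1.359, 1.106, -1.356]
wrist_force: [0.2, 0.1, 0.1]
finger_gap: 0.0855
```

```bash
python3 - <<'E'
from rig import telemetry;from h import *
s=telemetry.read_state(); plan(s,(.5147,.2153,.0913),-11.6);print(s["joints"])
E
sed -i 's/\[.47,.22,.04\]/[.50,.22,.08]/' look.py; python3 look.py p4
```

```text
tilt [ 1.2e-03  5.0e-04 -1.0e+00] yaw y -11.66 shift mm [ 1.  -1.1  0.8] turn -0.06
[ 3.96158654e-01  4.10052738e-01 -2.97521986e-01  8.61934099e-01
  1.78442346e-05  2.17051150e+00]
[0.51595461 0.21581584 0.09232362] 0.08551531270666088 [0.19313527 0.0946487  0.10532365]
tilt [ 1.2e-03  5.0e-04 -1.0e+00] yaw y -11.66 shift mm [ 75.2 -76.1   2. ] turn -0.06
```

View pics/p4.png

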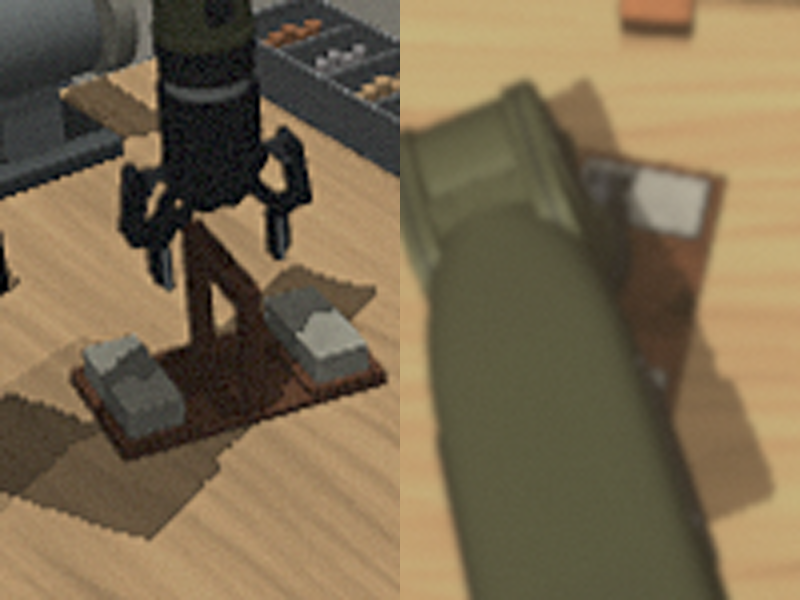

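The fingers are on either side of the bar, at (165,270) and (280,235), with the bar at (220,260). I close, then lift slowly.

>>> {"api": "play_rows", "payload": {"commands": "0.001 -0.001 0.0008 0 1; 0 0 0 0 0.6; 0 0 0 0 0.4; 0 0 0 0 0.25; 0 0 0 0 0.15; 0 0 0 0 0.1; 0 0 0 0 0.1; 0 0 0 0 0; 0 0 0 0 0; 0 0 0 0 0", "force": 100}}

```text
time_s: 14.48
position: [0.5147, 0.215, 0.0909]
tcp_rot: [1.358, 1.105, -1.357]
wrist_force: [1.1, -0.2, 4.3]
finger_gap: 0.0162
```

>>> {"api": "play_rows", "payload": {"commands": "-0.002 0 0 0 0; -0.004 0 0 0 0; -0.008 0 0 0 0; -0.01 0 0 0 0; 0 0 0 0 0; 0 0 0 0 0"}}

```text
time_s: 15.22
position: [0.5143, 0.215, 0.1147]
tcp_rot: [1.358, 1.106, -1.357]
wrist_force: [0.6, -0.2, -8.4]
finger_gap: 0.0164
```

```bash
python3 - <<'E'
from rig import telemetry
s=telemetry.read_state(); print(s["finger_gap"],s["wrist_force"],s["ft_torque"],s["position"])
E
python3 look.py p5
```

```text
0.016385653144075665 [ 0.58913714 -0.18783425 -8.39661851] [-0.00965397 -0.02186485  0.01950588] [0.51429221 0.21499842 0.11474358]
[0.51429221 0.21499842 0.11474358] 0.016385653144075665 [ 0.58913714 -0.18783425 -8.39661851]
tilt [ 2.e-04  1.e-04 -1.e+00] yaw y -11.66 shift mm [ 97.7 -74.6   0.8] turn -0.06
```

View pics/p5.png

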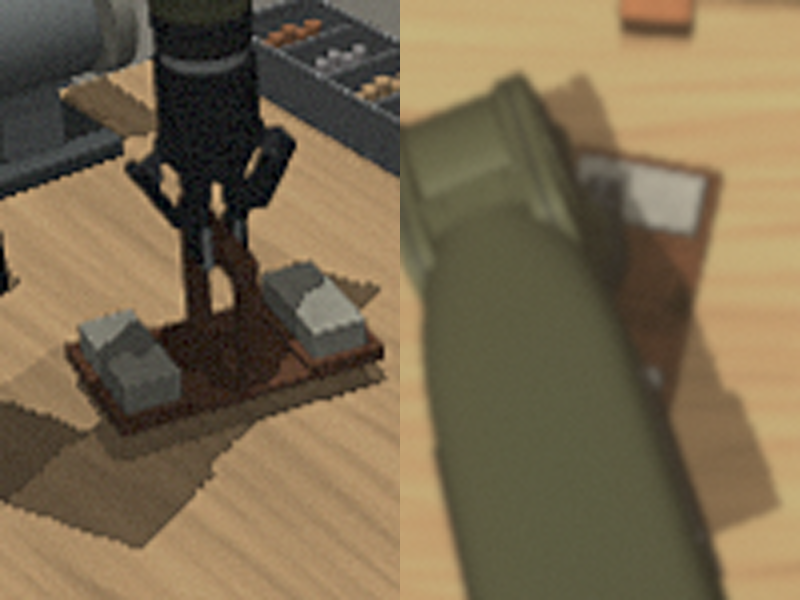

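The carrier is about 24 mm up and level, with both stones seated and a wrist moment near zero. I lift it further.

>>> {"api": "play_rows", "payload": {"commands": "-0.006 0 0 0 0; -0.012 0 0 0 0; -0.015 0 0 0 0; -0.015 0 0 0 0; -0.015 0 0 0 0; -0.015 0 0 0 0; -0.012 0 0 0 0; -0.008 0 0 0 0; -0.004 0 0 0 0; 0 0 0 0 0"}}

```text
time_s: 16.58
position: [0.5143, 0.2149, 0.2166]
tcp_rot: [1.358, 1.106, -1.358]
wrist_force: [0.7, -0.2, -8.1]
finger_gap: 0.0166
```

>>> {"api": "play_rows", "payload": {"commands": "0 0 0 0 0; 0 0 0 0 0; 0 0 0 0 0; 0 0 0 0 0; 0 0 0 0 0; 0 0 0 0 0"}}

```text
time_s: 17.32
position: [0.5143, 0.215, 0.2166]
tcp_rot: [1.358, 1.106, -1.358]
wrist_force: [-0.7, -1.1, -7.4]
finger_gap: 0.0164
```

```bash
sed -i 's/\[.50,.22,.08\]/[.50,.22,.18]/' look.py; python3 look.py p6; python3 - <<'E'
from rig import telemetry; from ext import *
s=telemetry.read_state(); print(s["ft_torque"],abs(s["joint_vel"]).max())
W=cloud(dict(np.load("pics/p6side.npz"))); p=W.reshape(-1,3); q=np.c_[(p[:,:2]-H)@ex,(p[:,:2]-H)@ey]
for l,y0,y1 in(("loaded",-.1,-.065),("stone2",.055,.09)):
    m=(np.abs(q[:,0])<.048)&(q[:,1]>y0)&(q[:,1]<y1)&(p[:,2]>.135)&(p[:,2]<.18)
    A=np.c_[q[m],np.ones(m.sum())]; f=np.linalg.lstsq(A,p[m,2],rcond=None)[0]; print(l,m.sum(),"slopes",np.round(f[:2],3),"z med",np.median(p[m,2]))
E
```

```text
[0.51431186 0.21496756 0.21661019] 0.01641739090068834 [-0.70441761 -1.12896008 -7.4050116 ]
tilt [ 0. -0. -1.] yaw y -11.67 shift mm [199.6 -74.6   0.8] turn -0.07
[-0.01923445 -0.02211532 -0.04167946] 0.002052635803897823
loaded 229 slopes [0.085 0.02 ] z med 0.16329991882419206
stone2 210 slopes [ 0.091 -0.044] z med 0.1633091507802421
```

View pics/p6.png

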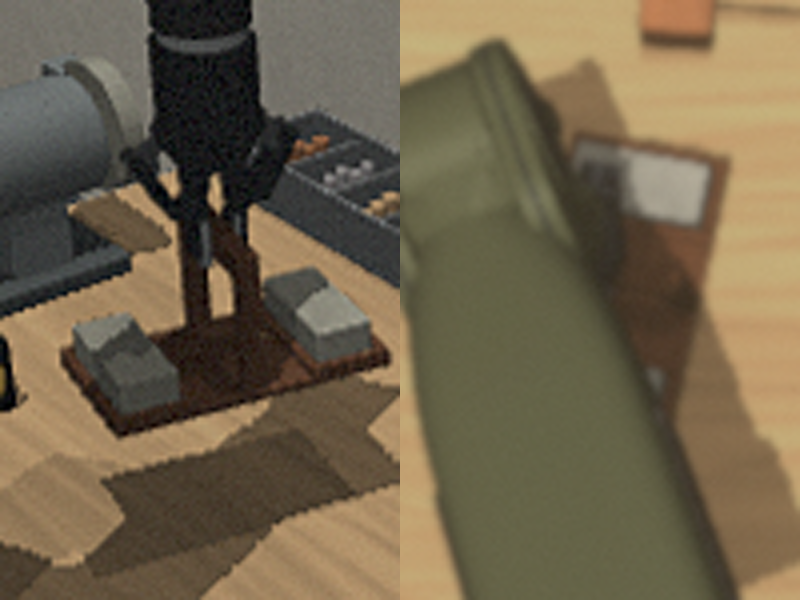

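The slope along x' (0.085) may come from end-face pixels. I fit the tops only, with the on-bench frame as a baseline.

```bash
python3 - <<'E'
from ext import *
for tag,z in(("p3",.038),("p5",.0615),("p6",.1635)):
    W=cloud(dict(np.load(f"pics/{tag}side.npz"))); p=W.reshape(-1,3); q=np.c_[(p[:,:2]-H)@ex,(p[:,:2]-H)@ey]
    for l,y0,y1 in(("loaded",-.1,-.065),("stone2",.055,.09)):
        m=(np.abs(q[:,0])<.04)&(q[:,1]>y0)&(q[:,1]<y1)&(abs(p[:,2]-z)<.012)
        A=np.c_[q[m],np.ones(m.sum())]; f=np.linalg.lstsq(A,p[m,2],rcond=None)[0]; print(tag,l,m.sum(),"slopes",np.round(f[:2],3),"z med",np.median(p[m,2]).round(4))
E
```

```text
p3 loaded 163 slopes [-0.007 -0.014] z med 0.0385
p3 stone2 151 slopes [ 0.002 -0.004] z med 0.0381
p5 loaded 157 slopes [ 0.003 -0.008] z med 0.062
p5 stone2 146 slopes [0.002 0.014] z med 0.0622
p6 loaded 162 slopes [-0.003 -0.001] z med 0.1639
p6 stone2 139 slopes [ 0.001 -0.011] z med 0.1637
```

Both stone tops are level and at the same height, and the underside is about 126 mm above the bench. I hand the job in.

```bash
python3 -c "
from rig import workorder; print(workorder.close_job())"
```

```text
the job is handed in; nothing more can be done
None
```

The loose stone is in the empty pocket. The carrier is held by its handle, level and still, with its underside about 126 mm above the bench. I handed the job in at about 17.4 s of the 61 s allowed.

- **Stone placed:** I set it down with the carrier on the bench and let go. Its top came out at the same height as the other stone's, and its edges matched a proper fit in the pocket.
- **Lift:** The first 24 mm was slow, then the rest. After it, the two stone tops stood at 163.9 and 163.7 mm, tilted no more than about 0.6°. The wrist moment stayed under about 0.05 N m and the arm was still.
- **Check that disagreed:** My first tilt fit after the lift showed a slope of about 0.09 along the carrier. I put this down to stone end-face pixels being included. Refitting on the tops alone removed it and agreed with the on-bench baseline.
- **Camera offset:** The side camera reads sideways positions about 5 mm off from the top camera, so I used the top camera for the fit.
- **Other things on the bench:** I planned the moves clear of them and saw no contact. I did not measure their positions again at the end.

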